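Put the marker away in the push-to-open drawer

ROBOT

A 6-joint arm with a two-finger parallel gripper is mounted at the origin on a cart in front of the work surface, level with it; the furniture and walls round the work are solid. World frame = base frame: x ahead of the robot, y to its left, z up, the work surface at z = 0. Lengths are in m, angles in degrees, forces in N, time in s.
With the tool pointing down it reaches from about 0.4 to 0.825 m from the base axis. Payload 7 kg.
Tool frame: the origin (TCP) lies midway between the tips of the shut fingers; the grasp point (between the pads) lies 19 mm behind it (ctrl.hold_point_z is the distance from the TCP to the grasp point, in m); z points along the fingers, y is the line along which they close (so a half turn about z gives the same grasp; the last joint's range is limited). The gripper opens to 88 mm and grips with 3 to 60 N. Pads are 19 mm wide; open, the fingers measure 130 mm over their backs; the gripper's body (78 mm by 193 mm) begins 47 mm behind the grasp point.
Start: joints at [90.59, 20.546, 0.682, 0, -70.136, -16.507], TCP at [0.185, 0.649, 0.187] pointing down, gripper open.
Joint ranges: [-176.03, 176.03], [-82.01, 121.73], [-58.28, 71.71], [-173.87, 95.51], [-174.79, -0.11], [-173.66, 173.66]. Speed limits (degrees/s): [136.94, 136.94, 172.46, 180, 180, 180].

INTERFACE

Orientations are given as [roll, pitch, yaw] about the fixed x, y, z axes, in that order (R = Rz(yaw) Ry(pitch) Rx(roll)).
In Python, from plant import ctrl gives the robot as it stands.
- The arm moves only by the tool apply_moves, never from a script. Its argument "deltas" is a list of rows, each an object with "fingers": the finger opening in mm, from 0 to 87.6; "delta_pos": the shift along the tool's x, y, z in mm, a list of three; "angular": the turn, a rotation vector about the tool's x, y, z in degrees, a list of three. A call has 1 to 10 rows; each row is the pose to reach, as a shift and turn from the pose commanded when the call began, along the tool's axes at that moment; what a row does not reach only later rows make up. A row lasts 1/10 s, in which the tool goes at most 50 mm and 8.59 degrees, less where a joint would pass 70% of its speed; a pose out of reach is approached as far as the arm can. A call with a gripper value outside its range is refused whole. The fingers move at their own pace and stop on an object; the grip force is fixed at half the most. Time passes only in rows, so rows that repeat a pose let the fingers close. It gives the time, the measured TCP pose, the force, the opening and the grip force at its end, in the units of the state.
- ctrl.get_obs(): the state, without advancing time (a new reading comes with each control period).
- ctrl.snapshot(name): name is "scene" or "top" or "wrist"; returns the picture (384x512x3 uint8, red, green, blue); there is no depth.
- ctrl.camera_params(name): a dict with "fx", "fy", "cx", "cy" (pixels), "dist_coeffs" ([k1, k2, p1, p2, k3] as OpenCV has them; the pictures are not rectified), "cam_to_world" (4x4, takes a point from camera to world coordinates); the wrist camera has in their place "mount" (4x4, takes a point from camera to tool coordinates, whose origin is the TCP and whose axes are the flange's). Camera axes: x right, y up, looking along -z (the intrinsics and any distortion apply to the point x, -y, -z); pixel columns grow to the right and rows downward; lengths in m; the calibration is good to about 2 mm. A picture is of the moment at which its call begins: read the wrist's pose just before it. camera_params takes no time and is no camera call.
- ctrl.close_job(): hands the job in; it is judged then, once.
The state is a dict: "clock": time; "joint_pos": joint angles; "qvel": joint speeds; "tau": joint torques, N m; "tool_pos": TCP position; "orientation": TCP orientation; "force": force on the tool from outside, world axes, zero at the start; "moment": the same for the moment, N m; "opening": finger opening in m; "gripper_force": force on a finger pad.
Only numpy, scipy, OpenCV 4.12 (cv2) and the standard library are available. Lean on these libraries where they do the work, as an engineer would, in place of code of your own. Each camera call takes 0.05 s, during which the arm holds its last target. There are 200 camera calls.

TASK

Put the marker pen away in the small push-to-open drawer box: press the drawer's front in gently until its touch latch lets go, take your hand away so that it springs right out, and lay the marker flat inside the tray. Then press the drawer in again, past its shut place, until the latch catches and it stays shut by itself when you let go. Never press on the drawer with more than 25 N, and do not shift or tip the pepper shaker, the tape roll or the garlic cup.

Things in the scene. Friction and masses are not known exactly. Their poses are not given: they have to be found in the camera images.
- box: Low white sheet-steel sleeve that houses the drawer, fixed to the worktop: 169 mm deep (its x), 200 mm wide (its y), 66 mm high, open at the front. Origin: centre of its underside, on the worktop. Its x axis points inward (from the front to the back, the direction in which the drawer is pressed), y across to the left as seen from the front, z up.
- drawer (a joint): Drawer travel in m along the sleeve's -x. 0 (to 0.0015): shut, latched, cannot be pulled out; 0.085: sprung fully out; negative: pressed past shut. Spring drives it out with 4 N at 0, 2 N at 0.085. Its hidden push-push latch switches (lets go, or catches) at an unseen depth that differs each time, 7 to 18 mm past 0; 1 mm deeper is a hard stop. Switched, it acts when the hand goes back.
- front (a point): Centre of the outer face of the drawer's plain grey push front (no handle; 188 wide, 52 high, from 8.5 to 60.5 mm above the worktop; moves with the drawer; axes as the sleeve's: press along +x). Shut, it stands 20 mm proud of the sleeve. Pressing takes 3 to 7 N (5 N to start from shut), then rises steeply at the stop. Too short a press does nothing. Released, it needs 1 s and 100 mm of room.
- tray (a point): Centre of the top of the tray's floor, behind the front, 12 mm above the worktop; moves with the drawer; axes as the sleeve's. The tray inside is 87 mm (x) by 170 mm (y), side and back walls 26 mm high, front 48 mm above the floor. With the drawer fully out all but the rearmost 10 mm is open from above. It must come fully out before it can latch again.
- marker: White marker pen with a blue cap, lying on the worktop: 135 mm long (its y), 17 mm wide (its x), 16 mm high, 20 g. Origin: on its underside, at mid length. In the tray it lies across, its length along the tray's y.
- pepper_shaker: Bystander: glass shaker with a grey cap, 44 mm across, 90 mm high, standing to the right of the sleeve (as seen from the front). Origin: centre of its underside.
- tape_roll: Bystander: roll of masking tape lying flat, 104 mm across, 25 mm high, to the left of the sleeve. Origin: centre of its underside.
- garlic_cup: Bystander: lidded deli cup with beige contents, 66 mm across, 60 mm high, on the worktop beyond the marker. Origin: centre of its underside.

How it is judged (in metres and radians):
On the way, in this order (a step that is already met when the one before it is completed fails the run):
1. the touch latch has let go and the drawer has sprung out, more than 75 mm (value of joint drawer above 0.075 m), for 0.2 s.
2. the marker lies in the tray, released, with the drawer still out (x of marker in the frame of tray between -0.038 and 0.038 m and y of marker in the frame of tray between -0.022 and 0.022 m and z of marker in the frame of tray between -0.004 and 0.022 m and value of joint drawer above 0.06 m and contact force between the fingers and marker below 0.2 N and linear speed of marker below 0.05 m/s), for 0.2 s.
At the end, for the whole second after the job is handed in: The drawer stays latched by itself within 4 mm of its shut place, and the marker lies at rest inside the tray (its middle within 38 mm of the tray's centre front to back, within 22 mm across, and its underside within 22 mm of the floor) (x of marker in the frame of tray between -0.038 and 0.038 m and y of marker in the frame of tray between -0.022 and 0.022 m and z of marker in the frame of tray between -0.004 and 0.022 m and value of joint drawer between -0.004 and 0.004 m and linear speed of marker below 0.02 m/s); the robot touches nothing.
It fails at once if the drawer is pressed with more than 25 N (contact force between any of the fingers, the arm and drawer above 25 N).
It fails at once if a bystander is shifted more than 30 mm or tipped (distance of any of pepper_shaker, tape_roll, garlic_cup from where it was at the start of the episode above 0.03 m or angle between any of pepper_shaker, tape_roll, garlic_cup's own z axis and vertical above 0.3 rad).
It also fails if it takes over 72 s, if anything falls off the work surface, if the arm or the gripper's body presses on something with over 40 N, if the wrist force passes 120 N, or if a joint passes its speed limit or range.

## Working session

There is one attempt and no reset: what is moved stays moved. The work goes in short steps, Python scripts to look and compute and a tool call to move; the robot and the scene stay as the last step left them, time stands still between calls to the robot, and variables do not carry over. Pictures are saved under pics/ and viewed, at most 10 in all, crops included, and the job is handed in when it is done.

Besides the shell and the picture viewer there is one more tool, called after ">>>" as name(argument=value, ...), one argument or row to a line, values as JSON. apply_moves: Moves the arm, as the interface text tells. Its arguments: {"type":"object","properties":{"deltas":{"type":"array"}},"required":["deltas"]}

```bash
mkdir -p pics; ls; python3 - <<'E'
from plant import ctrl
import cv2,numpy as np
for n in("scene","top"):
    cv2.imwrite(f"pics/{n}.png",ctrl.snapshot(n)[:,:,::-1])
    p=ctrl.camera_params(n);print(n,p["fx"],p["cx"],p["cy"],p["dist_coeffs"],np.round(p["cam_to_world"],3).tolist())
p=ctrl.camera_params("wrist");print(p)
print(ctrl.get_obs(),ctrl.hold_point_z)
E
```

```text
pics
scene 396.29069341444244 248.15615400239457 192.05874441592303 [0.00889631 0.         0.         0.         0.        ] [[0.615, 0.485, -0.622, -0.113], [-0.788, 0.384, -0.481, -0.221], [0.005, 0.786, 0.618, 0.709], [0.0, 0.0, 0.0, 1.0]]
top 363.5465492017939 265.42965674349966 191.29406767360945 [-0.08294661  0.          0.          0.          0.        ] [[-0.016, 0.989, -0.145, 0.409], [-1.0, -0.017, -0.009, 0.262], [-0.011, 0.144, 0.989, 0.957], [0.0, 0.0, 0.0, 1.0]]
{'fx': 271.1186093242878, 'fy': 271.1186093242878, 'cx': 254.54269046333565, 'cy': 192.89534779293967, 'dist_coeffs': array([0.00950182, 0.        , 0.        , 0.        , 0.        ]), 'mount': array([[-4.79582521e-04,  9.69644022e-01,  2.44520429e-01,
         6.54051646e-02],
       [ 9.99999850e-01,  4.00292624e-04,  3.73960976e-04,
         3.52152943e-04],
       [ 2.64729300e-04,  2.44520572e-01, -9.69644069e-01,
        -1.99605792e-01],
       [ 0.00000000e+00,  0.00000000e+00,  0.00000000e+00,
         1.00000000e+00]])}
{'clock': 0.1, 'joint_pos': array([ 9.05911072e+01,  2.05856393e+01,  6.37347550e-01, -1.76465929e-02,
       -7.01355019e+01, -1.65093533e+01]), 'qvel': array([ 0.0234488 , -0.06589515,  0.20495991, -0.07065048, -0.07172202,
       -0.00971126]), 'tau': array([-1.32570232e-03, -5.84166098e+01,  2.93749076e+01,  7.01548263e+00,
        1.01277253e-02, -4.92106869e-05]), 'tool_pos': array([0.18499728, 0.64862332, 0.18612307]), 'orientation': array([ 1.79914946e+02, -7.90806781e-03, -1.59242486e+01]), 'force': array([-0.18583336, -0.63659838,  0.36479677]), 'moment': array([-0.02222021,  0.03156444,  0.03168594]), 'gripper_force': 0.0, 'opening': 0.08742447654095906} 0.0188
```

View pics/scene.png

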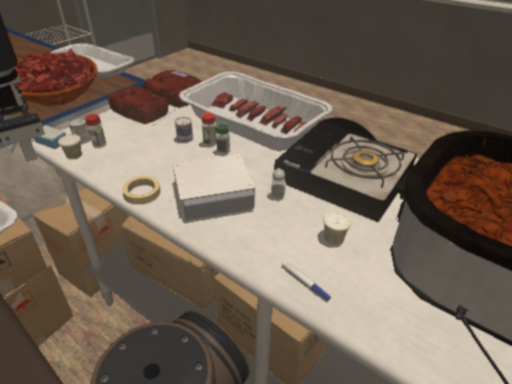

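View pics/top.png

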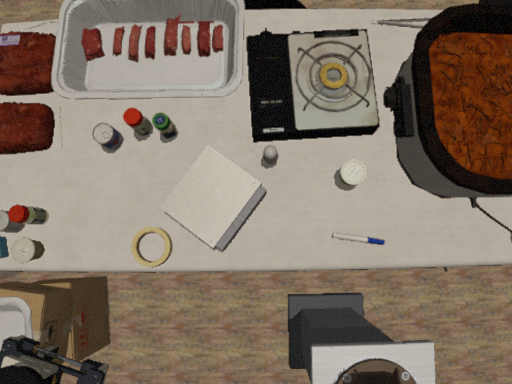

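The scene view shows the box at (213,190) with its grey front toward the camera and the marker at (305,281). In the top view the box top corners are near (209,147), (265,187), (215,247) and (163,205), with the grey front on the lower right. The top view also has the marker from (333,237) to (384,241), tape at (151,247), shaker at (270,154) and cup at (352,173).

```bash
cat > h.py <<'E'
import cv2,numpy as np
from plant import ctrl
def cast(name,uv,z,T=None):
    p=ctrl.camera_params(name)
    K=np.array([[p["fx"],0,p["cx"]],[0,p["fy"],p["cy"]],[0,0,1]])
    n=cv2.undistortPoints(np.array(uv,float).reshape(-1,1,2),K,p["dist_coeffs"])[:,0]
    T=p["cam_to_world"] if T is None else T@p["mount"]
    d=np.c_[n[:,0],-n[:,1],-np.ones(len(n))]@T[:3,:3].T
    o=T[:3,3]
    return o+d*((z-o[2])/d[:,2])[:,None]
E
python3 - <<'E'
from h import *
im=cv2.imread("pics/top.png")
g=im[120:280,120:290]
big=cv2.resize(g,None,fx=4,fy=4,interpolation=cv2.INTER_CUBIC)
big=cv2.createCLAHE(3,(4,4)).apply(cv2.cvtColor(big,cv2.COLOR_BGR2GRAY))
cv2.imwrite("pics/topc.png",cv2.resize(big,(637,600)))
hsv=cv2.cvtColor(im,cv2.COLOR_BGR2HSV)
roi=np.zeros(im.shape[:2],np.uint8);roi[225:255,320:400]=1
blue=((hsv[...,0]>100)&(hsv[...,0]<130)&(hsv[...,1]>120)&(roi>0))
y,x=np.nonzero(blue);print("blue",x.min(),x.max(),y.mean(),x.mean(), np.polyfit(x,y,1))
c=cast("top",[[333,236.5],[384,241.5],[x.mean(),y.mean()]],0.008);print(c,np.linalg.norm(c[0]-c[1]))
for n,uv,z in(("box",[[209,147],[265,187],[215,247],[163,205]],.066),("tape",[[151,247]],.025),("pep",[[270,153]],.09),("cup",[[352,172]],.06)):print(n,cast("top",uv,z).round(3).tolist())
E
```

```text
blue 368 383 240.88333333333333 375.55 [1.49485684e-01 1.84743985e+02]
[[ 0.42629912  0.09723058  0.008     ]
 [ 0.41049396 -0.03578749  0.008     ]
 [ 0.41260487 -0.0135974   0.008     ]] 0.13395376385586527
box [[0.655, 0.411, 0.066], [0.55, 0.271, 0.066], [0.405, 0.395, 0.066], [0.509, 0.525, 0.066]]
tape [[0.406, 0.567, 0.025]]
pep [[0.63, 0.257, 0.09]]
cup [[0.586, 0.052, 0.06]]
```

View pics/topc.png

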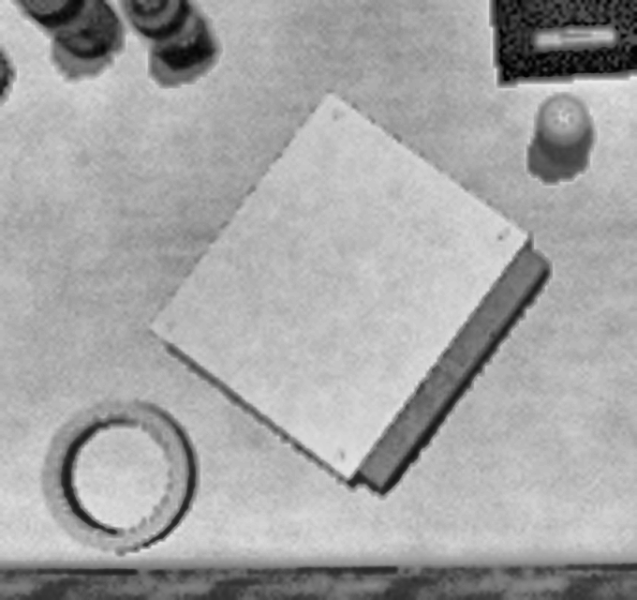

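The enlarged crop shows sleeve-top corners at crop (332,93), (530,238), (350,481) and (152,328). The grey front's outer top edge runs (550,265) to (385,493).

```bash
python3 - <<'E'
from h import *
f=lambda a:[[120+x*170/637,120+y*160/600] for x,y in a]
c=cast("top",f([(332,93),(530,238),(350,481),(152,328)]),.066)[:,:2]
bL,fR,fL,bR=c[0],c[1],c[2],c[3]
print(c.round(4).tolist(),[np.linalg.norm(c[i]-c[(i+1)%4]).round(4) for i in range(4)])
(cx,cy),s,a=cv2.minAreaRect(c.astype(np.float32));ctr=c.mean(0)
ax=(c[0]-c[1])+(c[3]-c[2]);w=(c[2]-c[1])+(c[3]-c[0])
aw=np.degrees(np.arctan2(w[1],w[0]))-90; a1=np.degrees(np.arctan2(ax[1],ax[0]));print("yaw",a1,aw)
yaw=np.radians((a1*169+aw*200)/369);X=np.array([np.cos(yaw),np.sin(yaw)])
print("ctr",ctr,"X",X,"front shut",ctr-X*(.0845+.02))
e=cast("top",f([(550,265),(385,493)]),.0605)[:,:2];print("front edge",e,e.mean(0),np.linalg.norm(e[0]-e[1]),(e-ctr)@X)
E
```

```text
[[0.6611, 0.4124], [0.5592, 0.2798], [0.4016, 0.399], [0.5033, 0.5315]] [np.float64(0.1672), np.float64(0.1977), np.float64(0.1671), np.float64(0.1976)]
yaw 52.47237298394451 52.940751158211754
ctr [0.53130914 0.40567777] X [0.60562408 0.79575089] front shut [0.46802142 0.3225218 ]
front edge [[0.54175372 0.26686872]
 [0.39346603 0.37689913]] [0.46760988 0.32188392] 0.18465082866950913 [-0.10413194 -0.10638173]
```

```bash
cat >> h.py <<'E'
from scipy.spatial.transform import Rotation as R
def pose():
    o=ctrl.get_obs();T=np.eye(4);T[:3,:3]=R.from_euler("xyz",o["orientation"],degrees=True).as_matrix();T[:3,3]=o["tool_pos"];return T,o
def go(p,yaw):
    T,o=pose();Rt=R.from_euler("xyz",[180,0,yaw],degrees=True).as_matrix()
    print("delta_pos",(T[:3,:3].T@(np.array(p)-T[:3,3])*1000).round(1).tolist(),"ang",R.from_matrix(T[:3,:3].T@Rt).as_rotvec(degrees=True).round(2).tolist(),"clock",o["clock"])
X=np.array([.6056,.7958,0]);Y=np.array([-.7958,.6056,0]);F0=np.array([.468,.3223,0])
E
python3 -c "
from h import *
go(F0-X*.06+[0,0,.187],-127.3)"
```

```text
delta_pos [339.8, 292.0, -0.4] ang [0.05, -0.09, 111.38] clock 0.1
```

>>> apply_moves(
  deltas=[
    {"fingers": 0,"delta_pos": [85,73,0],"angular": [0,0,8]},
    {"fingers": 0,"delta_pos": [340,292,0],"angular": [0,0,80]},
    {"fingers": 0,"delta_pos": [340,292,0],"angular": [0,0,80]},
    {"fingers": 0,"delta_pos": [340,292,0],"angular": [0,0,80]},
    {"fingers": 0,"delta_pos": [340,292,0],"angular": [0,0,80]},
    {"fingers": 0,"delta_pos": [340,292,0],"angular": [0,0,80]},
    {"fingers": 0,"delta_pos": [340,292,0],"angular": [0,0,80]},
    {"fingers": 0,"delta_pos": [340,292,0],"angular": [0,0,80]},
    {"fingers": 0,"delta_pos": [340,292,0],"angular": [0,0,80]},
    {"fingers": 0,"delta_pos": [340,292,0],"angular": [0,0,80]},
  ],
)

```text
clock: 1.1
tool_pos: [0.4336, 0.2706, 0.1868]
orientation: [180.0, -0.1, -96.5]
force: [-1.4, -0.0, 0.2]
opening: 0.0132
gripper_force: 0.0
```

```bash
python3 -c "
from h import *
go(F0-X*.06+[0,0,.03],-127.3);print(pose()[1])"
```

```text
delta_pos [-3.9, 2.3, 156.8] ang [0.0, -0.06, 30.79] clock 1.1
{'clock': 1.1, 'joint_pos': array([ 5.40155811e+01,  5.05257679e+00, -1.96400548e+01,  1.15016258e-02,
       -6.53690883e+01, -6.05310700e+01]), 'qvel': array([  3.87774252,   0.5893396 ,   0.8512041 ,  -0.44480372,
         0.49351324, -32.1951542 ]), 'tau': array([ -2.52821758, -36.10809803,  28.10604036,   6.98479995,
        -0.17236298,   0.92117339]), 'tool_pos': array([0.43362569, 0.27061446, 0.18678759]), 'orientation': array([ 1.79978735e+02, -5.88760241e-02, -9.65106788e+01]), 'force': array([-1.42281798, -0.00540194,  0.15954179]), 'moment': array([ 0.24685849, -0.02079906,  0.00781748]), 'gripper_force': 0.0, 'opening': 0.01316565537844207}
```

>>> apply_moves(
  deltas=[
    {"fingers": 0,"delta_pos": [-4,2,40],"angular": [0,0,8]},
    {"fingers": 0,"delta_pos": [-4,2,157],"angular": [0,0,31]},
    {"fingers": 0,"delta_pos": [-4,2,157],"angular": [0,0,31]},
    {"fingers": 0,"delta_pos": [-4,2,157],"angular": [0,0,31]},
    {"fingers": 0,"delta_pos": [-4,2,157],"angular": [0,0,31]},
    {"fingers": 0,"delta_pos": [-4,2,157],"angular": [0,0,31]},
    {"fingers": 0,"delta_pos": [-4,2,157],"angular": [0,0,31]},
  ],
)

```text
clock: 1.8
tool_pos: [0.4313, 0.2803, 0.0315]
orientation: [-180.0, 0.2, -126.8]
force: [0.0, 0.2, -0.3]
opening: 0.0005
gripper_force: 0.0
```

```bash
python3 - <<'E'
from h import *
T,o=pose()
go(F0-X*.0145+[0,0,.03],-127.3);print(o["force"],o["tool_pos"],o["opening"],(F0-T[:3,3])@X)
E
```

```text
delta_pos [-41.1, -4.1, 1.6] ang [-0.01, 0.15, 0.54] clock 1.8
[ 0.01563027  0.15357911 -0.32550022] [0.43129909 0.28031602 0.03150624] 0.0004554273088133494 0.05563692642686535
```

>>> apply_moves(
  deltas=[
    {"fingers": 0,"delta_pos": [-15,-4,1],"angular": [0,0,0.5]},
    {"fingers": 0,"delta_pos": [-30,-4,1],"angular": [0,0,0.5]},
    {"fingers": 0,"delta_pos": [-36,-4,1],"angular": [0,0,0.5]},
    {"fingers": 0,"delta_pos": [-38,-4,1],"angular": [0,0,0.5]},
    {"fingers": 0,"delta_pos": [-40,-4,1],"angular": [0,0,0.5]},
    {"fingers": 0,"delta_pos": [-41,-4,1],"angular": [0,0,0.5]},
    {"fingers": 0,"delta_pos": [-42,-4,1],"angular": [0,0,0.5]},
    {"fingers": 0,"delta_pos": [-42,-4,1],"angular": [0,0,0.5]},
  ],
)

```text
clock: 2.6
tool_pos: [0.4588, 0.3103, 0.029]
orientation: [-180.0, 0.0, -127.4]
force: [-0.5, -0.0, -0.5]
opening: 0.0001
gripper_force: 0.0
```

>>> apply_moves(
  deltas=[
    {"fingers": 0,"delta_pos": [-1,0,0],"angular": [0,0,0]},
    {"fingers": 0,"delta_pos": [-2,0,0],"angular": [0,0,0]},
    {"fingers": 0,"delta_pos": [-3,0,0],"angular": [0,0,0]},
    {"fingers": 0,"delta_pos": [-4,0,0],"angular": [0,0,0]},
    {"fingers": 0,"delta_pos": [-4,0,0],"angular": [0,0,0]},
  ],
)

```text
clock: 3.1
tool_pos: [0.4614, 0.3137, 0.0289]
orientation: [180.0, -0.0, -127.4]
force: [0.5, 0.1, -0.3]
opening: 0.0004
gripper_force: 0.0
```

>>> apply_moves(
  deltas=[
    {"fingers": 0,"delta_pos": [-1,0,0],"angular": [0,0,0]},
    {"fingers": 0,"delta_pos": [-2,0,0],"angular": [0,0,0]},
    {"fingers": 0,"delta_pos": [-3,0,0],"angular": [0,0,0]},
    {"fingers": 0,"delta_pos": [-4,0,0],"angular": [0,0,0]},
    {"fingers": 0,"delta_pos": [-4,0,0],"angular": [0,0,0]},
  ],
)

```text
clock: 3.6
tool_pos: [0.4638, 0.3169, 0.029]
orientation: [-180.0, 0.0, -127.4]
force: [-0.2, -0.0, 0.5]
opening: 0.0002
gripper_force: 0.0
```

>>> apply_moves(
  deltas=[
    {"fingers": 0,"delta_pos": [-1,0,0],"angular": [0,0,0]},
    {"fingers": 0,"delta_pos": [-2,0,0],"angular": [0,0,0]},
    {"fingers": 0,"delta_pos": [-3,0,0],"angular": [0,0,0]},
    {"fingers": 0,"delta_pos": [-4,0,0],"angular": [0,0,0]},
    {"fingers": 0,"delta_pos": [-4,0,0],"angular": [0,0,0]},
  ],
)

```text
clock: 4.1
tool_pos: [0.4662, 0.3201, 0.0289]
orientation: [-180.0, -0.0, -127.4]
force: [-0.3, -0.2, -0.5]
opening: 0.0003
gripper_force: 0.0
```

```bash
python3 - <<'E'
from h import *
a=ctrl.snapshot("wrist");b=ctrl.snapshot("top")[120:290,130:340]
cv2.imwrite("pics/w1.png",np.hstack([cv2.resize(a,(400,300)),cv2.resize(b,(371,300))])[:,:,::-1])
E
```

```text
(no output)
```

View pics/w1.png

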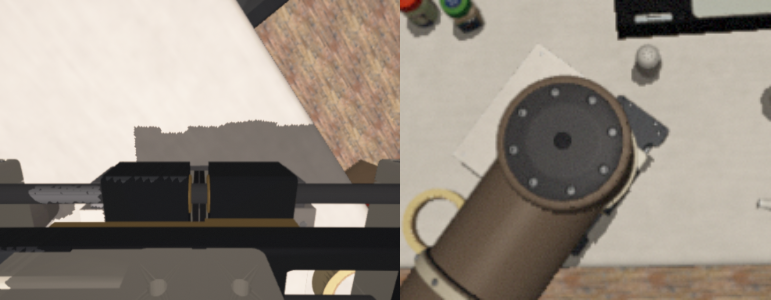

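The wrist view shows only the closed fingers around (200,190), and the arm hides the front in the top view. There is no contact force yet, so I continue in small steps.

>>> apply_moves(
  deltas=[
    {"fingers": 0,"delta_pos": [-1,0,0],"angular": [0,0,0]},
    {"fingers": 0,"delta_pos": [-2,0,0],"angular": [0,0,0]},
    {"fingers": 0,"delta_pos": [-3,0,0],"angular": [0,0,0]},
    {"fingers": 0,"delta_pos": [-3,0,0],"angular": [0,0,0]},
  ],
)

```text
clock: 4.6
tool_pos: [0.4681, 0.3224, 0.0289]
orientation: [-180.0, -0.0, -127.4]
force: [0.2, 0.5, -0.1]
opening: 0.0004
gripper_force: 0.0
```

```bash
python3 - <<'E'
from h import *
a=ctrl.snapshot("scene")[130:240,140:290]
print(pose()[1]["force"])
cv2.imwrite("pics/s1.png",cv2.resize(a,None,fx=5,fy=5,interpolation=cv2.INTER_CUBIC)[:,:,::-1])
E
```

```text
[-0.11289239 -0.21778671 -0.33955143]
```

View pics/s1.png

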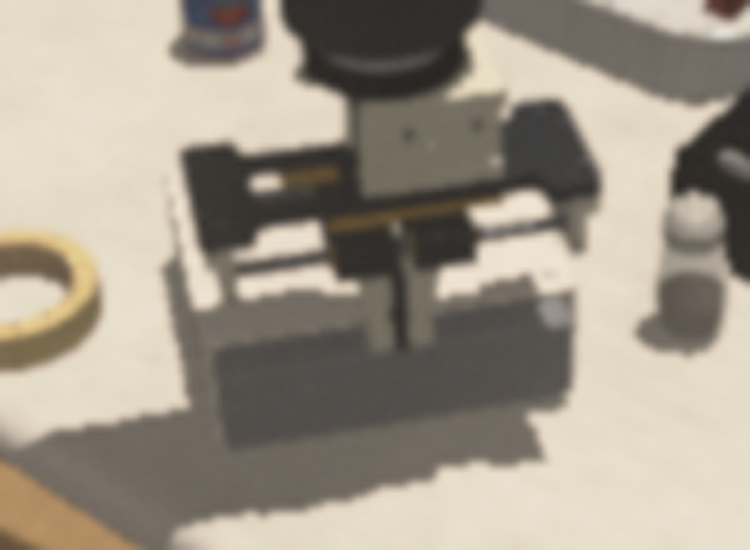

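The scene crop shows the fingertips' lower end at about (400,350), the front's top edge at y≈320 and its bottom at y≈430. I check this against projections.

```bash
python3 - <<'E'
from h import *
def proj(name,P):
    p=ctrl.camera_params(name);T=np.linalg.inv(p["cam_to_world"])
    c=np.array(P)@T[:3,:3].T+T[:3,3];c=c*[1,-1,-1]
    K=np.array([[p["fx"],0,p["cx"]],[0,p["fy"],p["cy"]],[0,0,1]])
    return cv2.projectPoints(c,np.zeros(3),np.zeros(3),K,p["dist_coeffs"])[0][:,0]
t=pose()[1]["tool_pos"]
L=[t,t-X*.0095]
for d in(0,-.015,.03):
    for y in(.094,-.094):
        for z in(.0605,.0085):L.append(F0-X*d+Y*y+[0,0,z])
print(((proj("scene",L)-[140,130])*5).round(0).tolist())
E
```

```text
[[399.0, 395.0], [402.0, 406.0], [214.0, 378.0], [224.0, 454.0], [572.0, 320.0], [571.0, 395.0], [210.0, 359.0], [220.0, 435.0], [565.0, 303.0], [563.0, 378.0], [222.0, 415.0], [232.0, 492.0], [588.0, 355.0], [586.0, 431.0]]
```

```bash
python3 - <<'E'
from h import *
a=cv2.imread("pics/scene.png",0).astype(int);b=cv2.cvtColor(ctrl.snapshot("scene"),cv2.COLOR_RGB2GRAY).astype(int)
for c in(195,205,235,245):
    print(c,"before",a[180:222,c].tolist());print(c,"now   ",b[180:222,c].tolist())
E
```

```text
195 before [208, 208, 208, 207, 207, 207, 209, 209, 211, 211, 211, 210, 210, 210, 210, 206, 183, 141, 119, 130, 135, 135, 133, 124, 105, 85, 79, 78, 78, 78, 79, 78, 78, 77, 77, 77, 77, 79, 87, 97, 115, 156]
195 now    [192, 135, 86, 101, 165, 213, 223, 218, 184, 131, 110, 110, 109, 108, 108, 109, 109, 100, 82, 76, 76, 76, 78, 79, 80, 79, 78, 79, 80, 79, 80, 79, 79, 78, 78, 78, 79, 82, 92, 102, 105, 104]
205 before [208, 208, 209, 209, 209, 209, 209, 209, 209, 210, 209, 210, 211, 211, 205, 173, 124, 120, 132, 136, 135, 130, 114, 94, 83, 79, 79, 78, 77, 78, 78, 78, 78, 78, 78, 79, 82, 90, 104, 134, 172, 194]
205 now    [85, 76, 107, 161, 204, 219, 223, 216, 181, 129, 109, 108, 109, 108, 109, 100, 87, 77, 75, 75, 76, 78, 81, 80, 79, 79, 79, 79, 79, 79, 79, 78, 78, 80, 78, 81, 86, 95, 102, 104, 106, 106]
235 before [211, 211, 211, 211, 211, 210, 210, 211, 211, 207, 175, 123, 114, 131, 136, 136, 130, 116, 96, 82, 79, 79, 79, 78, 78, 77, 78, 78, 79, 78, 78, 83, 92, 106, 134, 173, 195, 201, 200, 201, 202, 203]
235 now    [158, 166, 185, 212, 224, 225, 214, 193, 163, 123, 103, 91, 80, 77, 77, 78, 78, 80, 81, 80, 80, 80, 79, 80, 79, 79, 80, 80, 80, 80, 82, 88, 98, 106, 107, 107, 107, 107, 107, 107, 109, 127]
245 before [212, 212, 212, 210, 209, 210, 210, 207, 192, 153, 124, 131, 138, 139, 136, 125, 105, 87, 81, 80, 79, 79, 77, 80, 79, 78, 78, 79, 79, 83, 91, 106, 134, 173, 197, 202, 201, 200, 200, 202, 203, 204]
245 now    [228, 228, 227, 222, 193, 145, 120, 112, 111, 102, 84, 78, 78, 80, 80, 81, 82, 82, 81, 82, 81, 81, 81, 83, 82, 82, 82, 82, 84, 89, 99, 113, 140, 158, 149, 124, 112, 109, 108, 109, 110, 129]
```

>>> apply_moves(
  deltas=[
    {"fingers": 0,"delta_pos": [30,0,0],"angular": [0,0,0]},
    {"fingers": 0,"delta_pos": [60,0,0],"angular": [0,0,0]},
    {"fingers": 0,"delta_pos": [60,0,0],"angular": [0,0,0]},
  ],
)

```text
clock: 5.0
tool_pos: [0.4289, 0.2715, 0.0287]
orientation: [180.0, -0.1, -127.5]
force: [0.6, 0.1, -0.3]
opening: 0.0008
gripper_force: 0.0
```

```bash
cat >> h.py <<'E'
def proj(name,P,T=None):
    p=ctrl.camera_params(name);T=p["cam_to_world"] if T is None else T@p["mount"];T=np.linalg.inv(T)
    c=np.atleast_2d(P)@T[:3,:3].T+T[:3,3];c=c*[1,-1,-1]
    K=np.array([[p["fx"],0,p["cx"]],[0,p["fy"],p["cy"]],[0,0,1]])
    return cv2.projectPoints(c,np.zeros(3),np.zeros(3),K,p["dist_coeffs"])[0][:,0]
E
python3 - <<'E'
from h import *
T,o=pose();t=T[:3,3];print(t,o["orientation"])
P=[t,t+[0,0,.0188],t+[0,0,.066]]
s=proj("scene",P);w=proj("wrist",P,T);print(s,w)
a=ctrl.snapshot("scene").copy();b=ctrl.snapshot("wrist").copy()
for im,q in((a,s),(b,w)):
    for u in q: cv2.circle(im,tuple(int(v) for v in u.round()),0,(255,0,0),-1)
a=cv2.resize(a[140:240,150:250],(400,400),interpolation=cv2.INTER_NEAREST)
cv2.imwrite("pics/s2.png",np.hstack([a,cv2.resize(b,(400,400))])[:,:,::-1])
E
```

```text
[0.42892996 0.27151836 0.02865236] [ 1.79954842e+02 -1.42733401e-01 -1.27483436e+02]
[[224.77528244 225.19317717]
 [224.53960906 219.62243206]
 [223.9222184  205.03858617]] [[254.7488171  212.11148942]
 [254.79744092 220.39237793]
 [254.97332808 250.34452676]]
```

View pics/s2.png

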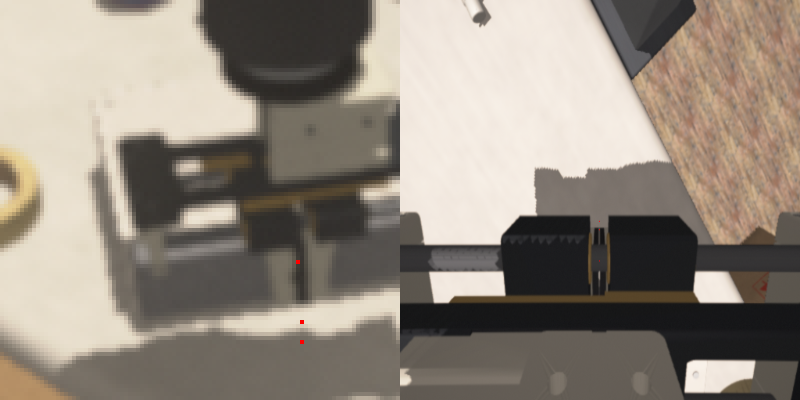

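The scene crop shows the fingertips ending at raw row ≈215.5, while the TCP projects to 225. The real tips therefore sit about 30 mm higher than the reported TCP, so they were passing above the front, which agrees with the missing contact. I probe downward carefully.

>>> apply_moves(
  deltas=[
    {"fingers": 0,"delta_pos": [0,0,8],"angular": [0,0,0]},
    {"fingers": 0,"delta_pos": [0,0,14],"angular": [0,0,0]},
    {"fingers": 0,"delta_pos": [0,0,18],"angular": [0,0,0]},
    {"fingers": 0,"delta_pos": [0,0,20],"angular": [0,0,0]},
    {"fingers": 0,"delta_pos": [0,0,22],"angular": [0,0,0]},
    {"fingers": 0,"delta_pos": [0,0,24],"angular": [0,0,0]},
    {"fingers": 0,"delta_pos": [0,0,24],"angular": [0,0,0]},
  ],
)

```text
clock: 5.8
tool_pos: [0.4315, 0.2746, 0.0047]
orientation: [180.0, -0.0, -127.4]
force: [-0.2, 1.0, 0.1]
opening: 0.0007
gripper_force: 0.0
```

>>> apply_moves(
  deltas=[
    {"fingers": 0,"delta_pos": [0,0,2],"angular": [0,0,0]},
    {"fingers": 0,"delta_pos": [0,0,4],"angular": [0,0,0]},
    {"fingers": 0,"delta_pos": [0,0,5],"angular": [0,0,0]},
    {"fingers": 0,"delta_pos": [0,0,6],"angular": [0,0,0]},
    {"fingers": 0,"delta_pos": [0,0,7],"angular": [0,0,0]},
    {"fingers": 0,"delta_pos": [0,0,7],"angular": [0,0,0]},
  ],
)

```text
clock: 6.4
tool_pos: [0.4315, 0.2746, -0.0021]
orientation: [180.0, -0.0, -127.4]
force: [-0.8, 0.4, -1.1]
opening: 0.0003
gripper_force: 0.0
```

```bash
python3 - <<'E'
from h import *
T,o=pose();t=T[:3,3];print(t,o["orientation"],o["force"],(F0-t)@X,(t-F0)@Y)
P=[t,t+[0,0,.03]]
s=proj("scene",P);print(s)
a=ctrl.snapshot("scene")
cv2.imwrite("pics/s3.png",cv2.resize(a[150:250,170:290],(720,600),interpolation=cv2.INTER_CUBIC)[:,:,::-1])
E
```

```text
[ 0.43145774  0.27460733 -0.00213562] [ 1.79998900e+02 -9.78975083e-03 -1.27418084e+02] [-0.81601314  0.42421135 -1.06035975] 0.060083815525054395 0.0001976506549780365
[[224.87521922 232.97360806]
 [224.50685883 224.36340575]]
```

View pics/s3.png

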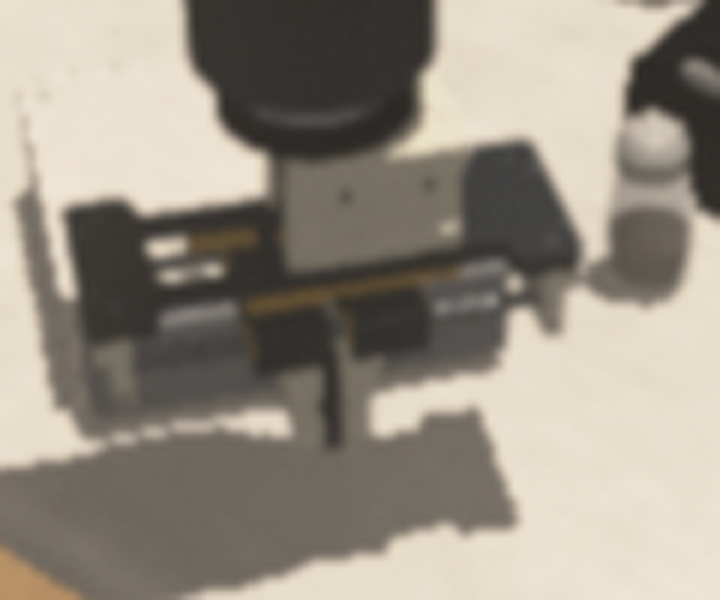

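The fingertips now end at raw (225.3,225), against (224.4,224.4) predicted for the TCP plus 30 mm. Reported z = -2 mm gives no table contact, so the offset is confirmed and the tips are about 27 mm above the table, at mid-height of the front. Now the press.

>>> apply_moves(
  deltas=[
    {"fingers": 0,"delta_pos": [-15,0,0],"angular": [0,0,0]},
    {"fingers": 0,"delta_pos": [-30,0,0],"angular": [0,0,0]},
    {"fingers": 0,"delta_pos": [-36,0,0],"angular": [0,0,0]},
    {"fingers": 0,"delta_pos": [-40,0,0],"angular": [0,0,0]},
    {"fingers": 0,"delta_pos": [-43,0,0],"angular": [0,0,0]},
    {"fingers": 0,"delta_pos": [-45,0,0],"angular": [0,0,0]},
    {"fingers": 0,"delta_pos": [-46,0,0],"angular": [0,0,0]},
    {"fingers": 0,"delta_pos": [-47,0,0],"angular": [0,0,0]},
    {"fingers": 0,"delta_pos": [-47,0,0],"angular": [0,0,0]},
  ],
)

```text
clock: 7.35
tool_pos: [0.4601, 0.312, -0.002]
orientation: [-180.0, 0.0, -127.4]
force: [1.1, -0.3, 0.2]
opening: 0.0007
gripper_force: 0.0
```

>>> apply_moves(
  deltas=[
    {"fingers": 0,"delta_pos": [-1,0,0],"angular": [0,0,0]},
    {"fingers": 0,"delta_pos": [-2,0,0],"angular": [0,0,0]},
    {"fingers": 0,"delta_pos": [-3,0,0],"angular": [0,0,0]},
    {"fingers": 0,"delta_pos": [-4,0,0],"angular": [0,0,0]},
    {"fingers": 0,"delta_pos": [-4,0,0],"angular": [0,0,0]},
  ],
)

```text
clock: 7.85
tool_pos: [0.4624, 0.315, -0.0021]
orientation: [-180.0, -0.0, -127.4]
force: [-0.7, -1.5, 0.1]
opening: 0.0007
gripper_force: 0.5
```

>>> apply_moves(
  deltas=[
    {"fingers": 0,"delta_pos": [-1,0,0],"angular": [0,0,0]},
    {"fingers": 0,"delta_pos": [-2,0,0],"angular": [0,0,0]},
    {"fingers": 0,"delta_pos": [-3,0,0],"angular": [0,0,0]},
    {"fingers": 0,"delta_pos": [-4,0,0],"angular": [0,0,0]},
    {"fingers": 0,"delta_pos": [-5,0,0],"angular": [0,0,0]},
    {"fingers": 0,"delta_pos": [-6,0,0],"angular": [0,0,0]},
    {"fingers": 0,"delta_pos": [-6,0,0],"angular": [0,0,0]},
  ],
)

```text
clock: 8.55
tool_pos: [0.4661, 0.32, -0.0022]
orientation: [180.0, -0.0, -127.4]
force: [-3.5, -2.8, 1.4]
opening: 0.0006
gripper_force: 2.1
```

>>> apply_moves(
  deltas=[
    {"fingers": 0,"delta_pos": [-1,0,0],"angular": [0,0,0]},
    {"fingers": 0,"delta_pos": [-2,0,0],"angular": [0,0,0]},
    {"fingers": 0,"delta_pos": [-2,0,0],"angular": [0,0,0]},
  ],
)

```text
clock: 8.85
tool_pos: [0.4674, 0.3216, -0.0022]
orientation: [180.0, -0.0, -127.4]
force: [-3.2, -2.7, 1.2]
opening: 0.0005
gripper_force: 2.1
```

Contact is steady at about 4.5 N and the depth is about 8 mm. I continue in 2 mm steps.

>>> apply_moves(
  deltas=[
    {"fingers": 0,"delta_pos": [-1,0,0],"angular": [0,0,0]},
    {"fingers": 0,"delta_pos": [-2,0,0],"angular": [0,0,0]},
    {"fingers": 0,"delta_pos": [-2,0,0],"angular": [0,0,0]},
  ],
)

```text
clock: 9.15
tool_pos: [0.4685, 0.323, -0.0022]
orientation: [180.0, -0.0, -127.4]
force: [-3.2, -3.6, -0.1]
opening: 0.0006
gripper_force: 2.4
```

>>> apply_moves(
  deltas=[
    {"fingers": 0,"delta_pos": [-1,0,0],"angular": [0,0,0]},
    {"fingers": 0,"delta_pos": [-1.5,0,0],"angular": [0,0,0]},
    {"fingers": 0,"delta_pos": [-1.5,0,0],"angular": [0,0,0]},
  ],
)

```text
clock: 9.45
tool_pos: [0.4693, 0.3242, -0.0022]
orientation: [180.0, -0.0, -127.4]
force: [-3.2, -4.4, 0.6]
opening: 0.0006
gripper_force: 2.5
```

>>> apply_moves(
  deltas=[
    {"fingers": 0,"delta_pos": [-1,0,0],"angular": [0,0,0]},
    {"fingers": 0,"delta_pos": [-1.5,0,0],"angular": [0,0,0]},
    {"fingers": 0,"delta_pos": [-1.5,0,0],"angular": [0,0,0]},
  ],
)

```text
clock: 9.75
tool_pos: [0.4702, 0.3254, -0.0022]
orientation: [180.0, -0.0, -127.4]
force: [-4.2, -3.6, 2.3]
opening: 0.0007
gripper_force: 2.5
```

>>> apply_moves(
  deltas=[
    {"fingers": 0,"delta_pos": [-1,0,0],"angular": [0,0,0]},
    {"fingers": 0,"delta_pos": [-1,0,0],"angular": [0,0,0]},
  ],
)

```text
clock: 9.95
tool_pos: [0.4707, 0.326, -0.0022]
orientation: [180.0, -0.0, -127.4]
force: [-4.5, -3.9, 2.7]
opening: 0.0005
gripper_force: 2.8
```

>>> apply_moves(
  deltas=[
    {"fingers": 0,"delta_pos": [-1,0,0],"angular": [0,0,0]},
    {"fingers": 0,"delta_pos": [-1,0,0],"angular": [0,0,0]},
  ],
)

```text
clock: 10.15
tool_pos: [0.4708, 0.326, -0.0022]
orientation: [180.0, -0.1, -127.4]
force: [-6.6, -4.8, 4.6]
opening: 0.0003
gripper_force: 4.2
```

>>> apply_moves(
  deltas=[
    {"fingers": 0,"delta_pos": [-1,0,0],"angular": [0,0,0]},
    {"fingers": 0,"delta_pos": [-1,0,0],"angular": [0,0,0]},
  ],
)

```text
clock: 10.35
tool_pos: [0.4707, 0.326, -0.0022]
orientation: [180.0, -0.2, -127.4]
force: [-8.6, -7.6, 8.5]
opening: 0.0004
gripper_force: 5.6
```

At the stop: depth about 14 mm, force 11 N and no more travel, so the latch has switched. I retreat quickly, then lift.

>>> apply_moves(
  deltas=[
    {"fingers": 0,"delta_pos": [40,0,0],"angular": [0,0,0]},
    {"fingers": 0,"delta_pos": [85,0,0],"angular": [0,0,0]},
    {"fingers": 0,"delta_pos": [135,0,0],"angular": [0,0,0]},
    {"fingers": 0,"delta_pos": [140,0,0],"angular": [0,0,0]},
    {"fingers": 60,"delta_pos": [140,0,-40],"angular": [0,0,0]},
    {"fingers": 60,"delta_pos": [140,0,-90],"angular": [0,0,0]},
    {"fingers": 60,"delta_pos": [140,0,-130],"angular": [0,0,0]},
    {"fingers": 60,"delta_pos": [140,0,-130],"angular": [0,0,0]},
    {"fingers": 60,"delta_pos": [140,0,-130],"angular": [0,0,0]},
  ],
)

```text
clock: 11.25
tool_pos: [0.3886, 0.2186, 0.1297]
orientation: [180.0, 0.3, -127.4]
force: [-0.7, -0.0, -0.9]
opening: 0.035
gripper_force: 0.0
```

```bash
python3 - <<'E'
from h import *
a=ctrl.snapshot("scene")
T,o=pose();t=T[:3,3];print(t,o["clock"])
for d in (0,.085):print(d,proj("scene",[F0-X*d+Y*y+[0,0,.0605] for y in(.094,-.094)]).round().tolist())
cv2.imwrite("pics/s4.png",cv2.resize(a[120:310,130:370],(640,507),interpolation=cv2.INTER_CUBIC)[:,:,::-1])
go([.418,.031,.08],-96.8)
E
```

```text
[0.38775994 0.21767839 0.12839693] 11.3
0 [[183.0, 206.0], [254.0, 194.0]]
0.085 [[188.0, 228.0], [264.0, 215.0]]
delta_pos [130.0, -137.5, 48.0] ang [-0.03, 0.17, -30.62] clock 11.3
```

View pics/s4.png

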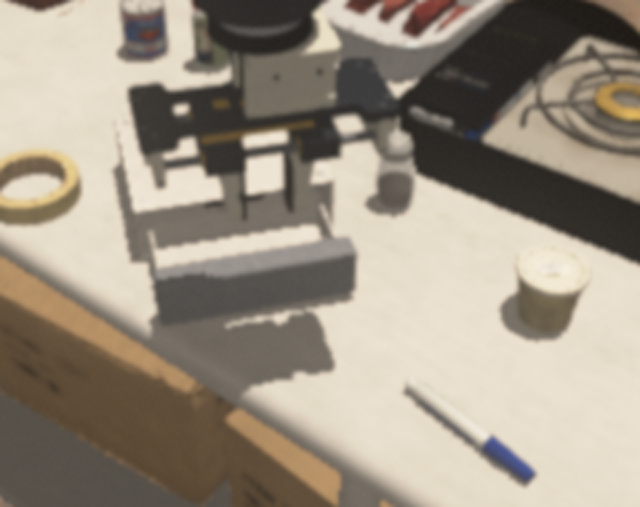

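The drawer is fully out: the front's top edge is at crop (155,277) to (352,240), the tray behind it is empty, and the marker lies at crop (408,385) to (533,480). Next I go to the marker.

>>> apply_moves(
  deltas=[
    {"fingers": 60,"delta_pos": [30,-30,0],"angular": [0,0,-5]},
    {"fingers": 60,"delta_pos": [130,-137,45],"angular": [0,0,-30.6]},
    {"fingers": 60,"delta_pos": [130,-137,45],"angular": [0,0,-30.6]},
    {"fingers": 60,"delta_pos": [130,-137,45],"angular": [0,0,-30.6]},
    {"fingers": 60,"delta_pos": [130,-137,45],"angular": [0,0,-30.6]},
    {"fingers": 60,"delta_pos": [130,-137,45],"angular": [0,0,-30.6]},
    {"fingers": 60,"delta_pos": [130,-137,45],"angular": [0,0,-30.6]},
    {"fingers": 60,"delta_pos": [130,-137,45],"angular": [0,0,-30.6]},
  ],
)

```text
clock: 12.1
tool_pos: [0.4172, 0.0307, 0.0827]
orientation: [180.0, -0.0, -96.8]
force: [-0.3, -0.4, -0.5]
opening: 0.0595
gripper_force: 0.0
```

```bash
python3 - <<'E'
from h import *
T,o=pose();print(T[:3,3],o["orientation"],o["opening"])
T2=T.copy();T2[2,3]+=.029
w=ctrl.snapshot("wrist");t=ctrl.snapshot("top")
m=proj("wrist",[[.4263,.0972,.008],[.4105,-.0358,.008]],T2);print("marker ends expected",m)
g=cv2.createCLAHE(3,(4,4)).apply(cv2.cvtColor(cv2.resize(t[160:285,170:300],None,fx=4,fy=4,interpolation=cv2.INTER_CUBIC),cv2.COLOR_RGB2GRAY))
g=cv2.resize(g,(400,385));cv2.imwrite("pics/m1.png",np.hstack([cv2.resize(w,(400,385))[:,:,::-1],cv2.cvtColor(g,cv2.COLOR_GRAY2BGR)]))
go([.418,.031,-.02],-96.8)
E
```

```text
[0.41717709 0.0307004  0.08270253] [ 1.79988727e+02 -1.50438144e-02 -9.68398199e+01] 0.059510877979127914
marker ends expected [[253.59805204 238.25003263]
 [253.29282294 123.41333772]]
delta_pos [-0.0, -0.7, 103.0] ang [-0.02, 0.01, 0.03] clock 12.2
```

View pics/m1.png

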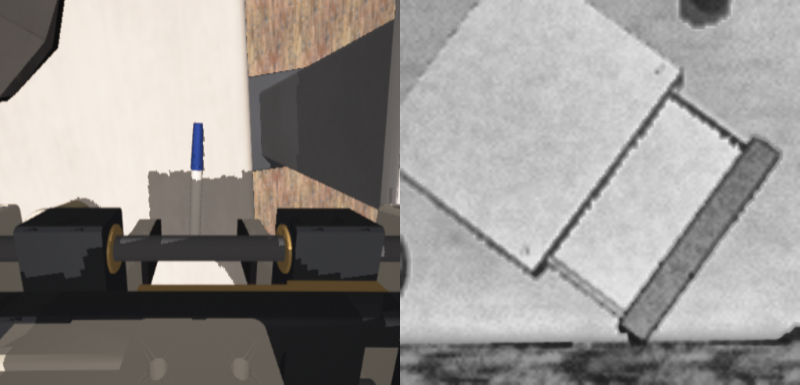

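In the wrist view the marker's capped end is at raw (254.7,122.7), against (253.3,123.4) predicted, so it is centred. The top crop shows the drawer out, with the panel's outer top edge from (780,152) to (645,340) and its inner edge from (750,137) to (621,322).

>>> apply_moves(
  deltas=[
    {"fingers": 60,"delta_pos": [0,0,30],"angular": [0,0,0]},
    {"fingers": 60,"delta_pos": [0,0,60],"angular": [0,0,0]},
    {"fingers": 60,"delta_pos": [0,0,85],"angular": [0,0,0]},
    {"fingers": 60,"delta_pos": [0,0,95],"angular": [0,0,0]},
    {"fingers": 60,"delta_pos": [0,0,100],"angular": [0,0,0]},
    {"fingers": 60,"delta_pos": [0,0,102],"angular": [0,0,0]},
    {"fingers": 60,"delta_pos": [0,0,103],"angular": [0,0,0]},
    {"fingers": 60,"delta_pos": [0,0,104],"angular": [0,0,0]},
    {"fingers": 60,"delta_pos": [0,0,104],"angular": [0,0,0]},
  ],
)

```text
clock: 13.1
tool_pos: [0.4174, 0.0304, -0.0205]
orientation: [-179.9, 0.0, -96.8]
force: [-0.2, -0.8, 0.5]
opening: 0.06
gripper_force: 0.0
```

```bash
python3 - <<'E'
from h import *
T,o=pose();print(T[:3,3],o["force"])
f=lambda a:[[170+(x-400)*130/400,160+y*125/385] for x,y in a]
for n,q,z in(("outer",[(780,152),(645,340)],.0605),("inner",[(750,137),(621,322)],.0605),("sleeve",[(683,72),(537,272)],.066)):
    c=cast("top",f(q),z);print(n,c.round(4).tolist(),((c-F0)@X).round(4),((c-F0)@Y).round(4))
t=T[:3,3].copy();s=proj("scene",[t+[0,0,.029]]);print(s)
E
```

```text
[ 0.41742467  0.03042687 -0.0204939 ] [-0.17595576 -0.83951549  0.49503353]
outer [[0.4939, 0.2016, 0.0605], [0.3471, 0.3116, 0.0605]] [-0.0804 -0.0817] [-0.0937  0.0898]
inner [[0.5064, 0.2254, 0.0605], [0.3613, 0.3305, 0.0605]] [-0.0538 -0.0581] [-0.0893  0.0898]
sleeve [[0.5595, 0.2785, 0.066], [0.4014, 0.3963, 0.066]] [0.0205 0.0185] [-0.0993  0.0978]
[[303.95295931 280.5095878 ]]
```

>>> apply_moves(
  deltas=[
    {"fingers": 60,"delta_pos": [0,0,1],"angular": [0,0,0]},
    {"fingers": 60,"delta_pos": [0,0,2],"angular": [0,0,0]},
    {"fingers": 60,"delta_pos": [0,0,3],"angular": [0,0,0]},
    {"fingers": 60,"delta_pos": [0,0,3],"angular": [0,0,0]},
  ],
)

```text
clock: 13.5
tool_pos: [0.4169, 0.0301, -0.0242]
orientation: [180.0, -0.0, -96.8]
force: [0.4, 0.2, 0.1]
opening: 0.0601
gripper_force: 0.0
```

>>> apply_moves(
  deltas=[
    {"fingers": 10,"delta_pos": [0,0,0],"angular": [0,0,0]},
    {"fingers": 10,"delta_pos": [0,0,0],"angular": [0,0,0]},
    {"fingers": 10,"delta_pos": [0,0,0],"angular": [0,0,0]},
    {"fingers": 10,"delta_pos": [0,0,0],"angular": [0,0,0]},
    {"fingers": 10,"delta_pos": [0,0,0],"angular": [0,0,0]},
    {"fingers": 10,"delta_pos": [0,0,0],"angular": [0,0,0]},
    {"fingers": 10,"delta_pos": [0,0,0],"angular": [0,0,0]},
  ],
)

```text
clock: 14.2
tool_pos: [0.417, 0.0302, -0.024]
orientation: [-180.0, 0.0, -96.8]
force: [0.3, 0.4, -0.1]
opening: 0.0124
gripper_force: 0.0
```

>>> apply_moves(
  deltas=[
    {"fingers": 4,"delta_pos": [0,0,0],"angular": [0,0,0]},
    {"fingers": 4,"delta_pos": [0,0,0],"angular": [0,0,0]},
    {"fingers": 4,"delta_pos": [0,0,0],"angular": [0,0,0]},
  ],
)

```text
clock: 14.5
tool_pos: [0.4176, 0.0304, -0.0237]
orientation: [-179.9, 0.0, -96.8]
force: [0.9, -1.2, 5.6]
opening: 0.0041
gripper_force: 2.6
```

```bash
python3 - <<'E'
from h import *
T,o=pose();print(T[:3,3],o["force"],o["opening"],o["gripper_force"])
P=T[:3,3]+[[0,0,0],[0,0,.029]];s=proj("scene",P);print(((s-[250,200])*6).round())
a=ctrl.snapshot("scene")
cv2.imwrite("pics/g1.png",cv2.resize(a[200:300,250:370],(720,600),interpolation=cv2.INTER_CUBIC)[:,:,::-1])
E
```

```text
[ 0.41758013  0.03037422 -0.02370784] [ 0.87756988 -1.19197476  5.63020452] 0.00407840576018228 2.5523748714476824
[[316. 538.]
 [323. 488.]]
```

View pics/g1.png

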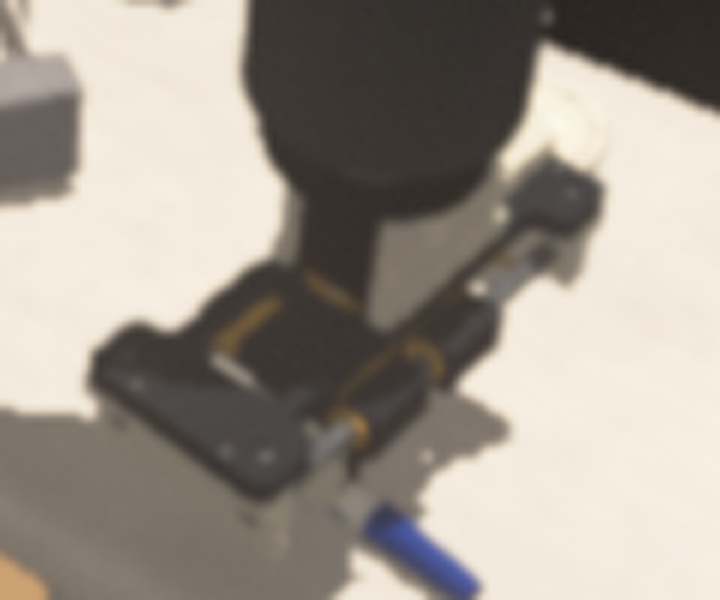

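The fingers only pinched the marker's top: the opening is 4 mm and the force is upward. I open and descend further, watching for table contact.

>>> apply_moves(
  deltas=[
    {"fingers": 50,"delta_pos": [0,0,0],"angular": [0,0,0]},
    {"fingers": 50,"delta_pos": [0,0,0],"angular": [0,0,0]},
    {"fingers": 50,"delta_pos": [0,0,0],"angular": [0,0,0]},
    {"fingers": 50,"delta_pos": [0,0,1],"angular": [0,0,0]},
    {"fingers": 50,"delta_pos": [0,0,2],"angular": [0,0,0]},
    {"fingers": 50,"delta_pos": [0,0,3],"angular": [0,0,0]},
    {"fingers": 50,"delta_pos": [0,0,4],"angular": [0,0,0]},
    {"fingers": 50,"delta_pos": [0,0,5],"angular": [0,0,0]},
    {"fingers": 50,"delta_pos": [0,0,5],"angular": [0,0,0]},
  ],
)

```text
clock: 15.45
tool_pos: [0.4169, 0.0301, -0.0292]
orientation: [180.0, -0.0, -96.8]
force: [0.1, 0.0, 0.2]
opening: 0.0498
gripper_force: 0.0
```

>>> apply_moves(
  deltas=[
    {"fingers": 50,"delta_pos": [0,0,1],"angular": [0,0,0]},
    {"fingers": 50,"delta_pos": [0,0,2],"angular": [0,0,0]},
    {"fingers": 50,"delta_pos": [0,0,3],"angular": [0,0,0]},
    {"fingers": 50,"delta_pos": [0,0,3],"angular": [0,0,0]},
  ],
)

```text
clock: 15.85
tool_pos: [0.4169, 0.0301, -0.0322]
orientation: [180.0, -0.0, -96.8]
force: [-0.7, -0.0, 0.1]
opening: 0.0502
gripper_force: 0.0
```

```bash
python3 - <<'E'
from h import *
T,o=pose();print(T[:3,3],o["force"])
T[2,3]+=.037
w=cv2.cvtColor(ctrl.snapshot("wrist"),cv2.COLOR_RGB2HSV)
b=((w[...,0]>100)&(w[...,0]<130)&(w[...,1]>150)&(w[...,2]>60)).astype(np.uint8)
n,l,st,c=cv2.connectedComponentsWithStats(b);i=1+np.argmax(st[1:,4]);print(st[i],c[i],cv2.fitLine(np.argwhere(l==i)[:,::-1].astype(np.float32),cv2.DIST_L2,0,.01,.01).ravel())
print(cast("wrist",[c[i]],.008,T), "cap expected",.4126,-.0136)
E
```

```text
[ 0.41689463  0.0301455  -0.03217456] [-0.72769182 -0.04687151  0.05843098]
[ 237  123   26   80 1744] [250.44667431 163.38761468] [ 4.4502057e-02 -9.9900931e-01  2.5044667e+02  1.6338762e+02]
[[ 0.41529743 -0.00820921  0.008     ]] cap expected 0.4126 -0.0136
```

>>> apply_moves(
  deltas=[
    {"fingers": 50,"delta_pos": [0,0,1],"angular": [0,0,0]},
    {"fingers": 50,"delta_pos": [0,0,2],"angular": [0,0,0]},
    {"fingers": 50,"delta_pos": [0,0,3],"angular": [0,0,0]},
    {"fingers": 50,"delta_pos": [0,0,3],"angular": [0,0,0]},
  ],
)

```text
clock: 16.3
tool_pos: [0.4169, 0.0301, -0.0352]
orientation: [180.0, -0.0, -96.8]
force: [-0.4, 0.3, -0.2]
opening: 0.05
gripper_force: 0.0
```

>>> apply_moves(
  deltas=[
    {"fingers": 6,"delta_pos": [0,0,0],"angular": [0,0,0]},
    {"fingers": 6,"delta_pos": [0,0,0],"angular": [0,0,0]},
    {"fingers": 6,"delta_pos": [0,0,0],"angular": [0,0,0]},
    {"fingers": 6,"delta_pos": [0,0,0],"angular": [0,0,0]},
    {"fingers": 6,"delta_pos": [0,0,0],"angular": [0,0,0]},
    {"fingers": 6,"delta_pos": [0,0,0],"angular": [0,0,0]},
    {"fingers": 6,"delta_pos": [0,0,0],"angular": [0,0,0]},
  ],
)

```text
clock: 17.0
tool_pos: [0.417, 0.0302, -0.035]
orientation: [-180.0, 0.0, -96.8]
force: [0.6, -0.6, 1.1]
opening: 0.0145
gripper_force: 29.9
```

>>> apply_moves(
  deltas=[
    {"fingers": 6,"delta_pos": [0,0,-10],"angular": [0,0,0]},
    {"fingers": 6,"delta_pos": [0,0,-40],"angular": [0,0,0]},
    {"fingers": 6,"delta_pos": [0,0,-80],"angular": [0,0,0]},
    {"fingers": 6,"delta_pos": [0,0,-120],"angular": [0,0,0]},
    {"fingers": 6,"delta_pos": [0,0,-120],"angular": [0,0,0]},
    {"fingers": 6,"delta_pos": [0,0,-120],"angular": [0,0,0]},
  ],
)

```text
clock: 17.6
tool_pos: [0.4174, 0.0306, 0.0858]
orientation: [-179.9, 0.1, -96.8]
force: [0.2, 0.3, -0.9]
opening: 0.0143
gripper_force: 29.9
```

```bash
cat > m.py <<'E'
from h import *
T,o=pose();print(T[:3,3],o["orientation"],o["opening"],o["gripper_force"],o["force"])
w=cv2.cvtColor(ctrl.snapshot("wrist"),cv2.COLOR_RGB2HSV)
b=((w[...,0]>100)&(w[...,0]<130)&(w[...,1]>150)&(w[...,2]>60)).astype(np.uint8)
n,l,st,c=cv2.connectedComponentsWithStats(b);i=1+np.argmax(st[1:,4]);print(st[i],c[i])
I=np.eye(4)
for z in(-.04,-.005):print(z,cast("wrist",[[st[i,0]+st[i,2]/2,st[i,1]],[c[i][0],st[i,1]+st[i,3]]],z,I)[:,:2].round(4).tolist())
s=cv2.cvtColor(ctrl.snapshot("scene"),cv2.COLOR_RGB2HSV)
b=((s[...,0]>105)&(s[...,0]<125)&(s[...,1]>150)&(s[...,2]>60)).astype(np.uint8);b[:150]=0
n,l,st,c=cv2.connectedComponentsWithStats(b);i=1+np.argmax(st[1:,4]);print("scene",st[i],c[i])
for z in(.07,.08,.09,.1,.11,.12):print(z,cast("scene",[c[i]],z).round(4).tolist())
go(F0-X*.0175+[0,0,.085],-37.3)
E
python3 m.py
```

```text
[0.41738461 0.03057959 0.08583869] [-1.79886440e+02  1.09389549e-01 -9.68285388e+01] 0.014304595091900216 29.909012457018207 [ 0.24388326  0.29424231 -0.89258351]
[ 243  122   26   82 1826] [256.08652793 163.71522453]
-0.04 [[0.0671, 0.0008], [0.0184, 0.0009]]
-0.005 [[0.0673, 0.001], [0.008, 0.0012]]Traceback (most recent call last):
  File "m.py", line 10, in <module>
    n,l,st,c=cv2.connectedComponentsWithStats(b);i=1+np.argmax(st[1:,4]);print("scene",st[i],c[i])
                                                     ~~~~~~~~~^^^^^^^^^^
    return _wrapfunc(a, 'argmax', axis=axis, out=out, **kwds)
    return bound(*args, **kwds)
ValueError: attempt to get argmax of an empty sequence
```

The grasp is centred: the cap's end is 67 mm from the tool axis, against 67.5 expected. Now I move above the tray.

```bash
python3 -c "
from h import *
go(F0-X*.0185+[0,0,.085],-37.3)"
```

```text
delta_pos [-280.5, -7.3, -0.9] ang [0.07, 0.01, -59.53] clock 17.7
```

>>> apply_moves(
  deltas=[
    {"fingers": 6,"delta_pos": [-20,0,0],"angular": [0,0,-4]},
    {"fingers": 6,"delta_pos": [-55,-2,0],"angular": [0,0,-11]},
    {"fingers": 6,"delta_pos": [-95,-3,0],"angular": [0,0,-19]},
    {"fingers": 6,"delta_pos": [-135,-4,0],"angular": [0,0,-27]},
    {"fingers": 6,"delta_pos": [-175,-5,0],"angular": [0,0,-35]},
    {"fingers": 6,"delta_pos": [-215,-6,0],"angular": [0,0,-43]},
    {"fingers": 6,"delta_pos": [-250,-7,0],"angular": [0,0,-51]},
    {"fingers": 6,"delta_pos": [-280,-7,0],"angular": [0,0,-59.5]},
    {"fingers": 6,"delta_pos": [-280,-7,0],"angular": [0,0,-59.5]},
    {"fingers": 6,"delta_pos": [-280,-7,0],"angular": [0,0,-59.5]},
  ],
)

```text
clock: 18.7
tool_pos: [0.4562, 0.307, 0.0829]
orientation: [179.8, 0.0, -37.3]
force: [-0.6, -0.7, 0.3]
opening: 0.0147
gripper_force: 29.9
```

```bash
python3 -c "
from h import *
T,o=pose();print(T[:3,3],o['opening'],o['gripper_force'],((T[:3,3]-F0)@X),((T[:3,3]-F0)@Y))
go(F0-X*.0185+[0,0,-.015],-37.3)
w=cv2.cvtColor(ctrl.snapshot('scene'),cv2.COLOR_RGB2HSV)
b=((w[...,0]>100)&(w[...,0]<130)&(w[...,1]>100)&(w[...,2]>50)).astype(np.uint8)
n,l,st,c=cv2.connectedComponentsWithStats(b)
for i in range(1,n):
  if st[i,4]>15:print(st[i],c[i])
print(proj('scene',T[:3,3]-Y*.045+[0,0,.043]))
"
```

```text
[0.45620752 0.30696472 0.08286681] 0.014671598992061781 29.908826825540018 -0.01934533704653459 9.740884743684373e-05
delta_pos [0.1, -1.2, 97.9] ang [0.23, 0.01, -0.03] clock 18.7
[  0  26  57  23 123] [28.77235772 37.6097561 ]
[123  74  20  11  55] [134.90909091  79.        ]
[ 20  97  87  36 180] [ 54.87777778 117.21666667]
[[237.70597352 181.08202132]]
```

>>> apply_moves(
  deltas=[
    {"fingers": 6,"delta_pos": [0,0,20],"angular": [0,0,0]},
    {"fingers": 6,"delta_pos": [0,0,40],"angular": [0,0,0]},
    {"fingers": 6,"delta_pos": [0,0,55],"angular": [0,0,0]},
    {"fingers": 6,"delta_pos": [0,0,63],"angular": [0,0,0]},
    {"fingers": 6,"delta_pos": [0,0,68],"angular": [0,0,0]},
    {"fingers": 6,"delta_pos": [0,0,70],"angular": [0,0,0]},
    {"fingers": 6,"delta_pos": [0,0,70],"angular": [0,0,0]},
  ],
)

```text
clock: 19.45
tool_pos: [0.4574, 0.3074, 0.0152]
orientation: [-180.0, -0.0, -37.3]
force: [0.1, 0.2, -0.7]
opening: 0.0142
gripper_force: 29.9
```

>>> apply_moves(
  deltas=[
    {"fingers": 6,"delta_pos": [0,0,4],"angular": [0,0,0]},
    {"fingers": 6,"delta_pos": [0,0,8],"angular": [0,0,0]},
    {"fingers": 6,"delta_pos": [0,0,12],"angular": [0,0,0]},
    {"fingers": 6,"delta_pos": [0,0,15],"angular": [0,0,0]},
    {"fingers": 6,"delta_pos": [0,0,15],"angular": [0,0,0]},
  ],
)

```text
clock: 19.95
tool_pos: [0.4569, 0.3071, -0.0006]
orientation: [179.9, 0.0, -37.3]
force: [-0.3, 0.4, 0.1]
opening: 0.0146
gripper_force: 29.9
```

>>> apply_moves(
  deltas=[
    {"fingers": 6,"delta_pos": [0,0,3],"angular": [0,0,0]},
    {"fingers": 6,"delta_pos": [0,0,6],"angular": [0,0,0]},
    {"fingers": 6,"delta_pos": [0,0,8],"angular": [0,0,0]},
    {"fingers": 6,"delta_pos": [0,0,8],"angular": [0,0,0]},
  ],
)

```text
clock: 20.35
tool_pos: [0.457, 0.3072, -0.0084]
orientation: [180.0, 0.0, -37.3]
force: [-0.1, 0.2, -0.5]
opening: 0.0145
gripper_force: 29.9
```

>>> apply_moves(
  deltas=[
    {"fingers": 6,"delta_pos": [0,0,2],"angular": [0,0,0]},
    {"fingers": 6,"delta_pos": [0,0,4],"angular": [0,0,0]},
    {"fingers": 6,"delta_pos": [0,0,6],"angular": [0,0,0]},
    {"fingers": 6,"delta_pos": [0,0,8],"angular": [0,0,0]},
    {"fingers": 6,"delta_pos": [0,0,8],"angular": [0,0,0]},
  ],
)

```text
clock: 20.85
tool_pos: [0.457, 0.3072, -0.0164]
orientation: [180.0, 0.0, -37.3]
force: [0.4, 0.2, 0.2]
opening: 0.0146
gripper_force: 29.9
```

>>> apply_moves(
  deltas=[
    {"fingers": 24,"delta_pos": [0,0,0],"angular": [0,0,0]},
    {"fingers": 24,"delta_pos": [0,0,0],"angular": [0,0,0]},
    {"fingers": 24,"delta_pos": [0,0,0],"angular": [0,0,0]},
    {"fingers": 24,"delta_pos": [0,0,0],"angular": [0,0,0]},
  ],
)

```text
clock: 21.25
tool_pos: [0.4572, 0.3075, -0.0159]
orientation: [-180.0, -0.0, -37.3]
force: [-0.1, 0.3, 0.2]
opening: 0.024
gripper_force: 0.0
```

>>> apply_moves(
  deltas=[
    {"fingers": 24,"delta_pos": [0,0,-10],"angular": [0,0,0]},
    {"fingers": 24,"delta_pos": [0,0,-40],"angular": [0,0,0]},
    {"fingers": 24,"delta_pos": [0,0,-80],"angular": [0,0,0]},
    {"fingers": 24,"delta_pos": [0,0,-125],"angular": [0,0,0]},
    {"fingers": 24,"delta_pos": [0,0,-125],"angular": [0,0,0]},
    {"fingers": 24,"delta_pos": [0,0,-125],"angular": [0,0,0]},
  ],
)

```text
clock: 21.85
tool_pos: [0.4577, 0.3082, 0.111]
orientation: [-179.8, 0.0, -37.3]
force: [0.3, -0.1, -0.5]
opening: 0.024
gripper_force: 0.0
```

```bash
python3 -c "
from h import *
T,o=pose();print(T[:3,3],o['force'])
go(F0-X*.18+[0,0,.11],-127.3)
w=cv2.cvtColor(ctrl.snapshot('wrist'),cv2.COLOR_RGB2HSV)
b=((w[...,0]>100)&(w[...,0]<130)&(w[...,1]>120)&(w[...,2]>40)).astype(np.uint8)
n,l,st,c=cv2.connectedComponentsWithStats(b)
T[2,3]+=.035
for i in range(1,n):
  if st[i,4]>60:
    e=cast('wrist',[c[i]],.02,T)[0];print(st[i],c[i],e,(e-F0)@X,(e-F0)@Y)
"
```

```text
[0.45768093 0.30816836 0.11103225] [ 0.29145918 -0.10136207 -0.52800063]
delta_pos [-0.2, 162.5, 0.4] ang [-0.17, 0.18, 89.98] clock 21.85
[250 124  14  43 490] [256.76326531 146.07142857] [0.48857921 0.28162819 0.02      ] -0.019903857132136042 -0.041007784569877206
```

The marker lies in the tray: cap centre at s=-20 mm and y=-41 mm, so its middle is close to the tray centre. Now I move round to the front for the closing press.

>>> apply_moves(
  deltas=[
    {"fingers": 0,"delta_pos": [0,20,0],"angular": [0,0,8]},
    {"fingers": 0,"delta_pos": [0,50,0],"angular": [0,0,16]},
    {"fingers": 0,"delta_pos": [0,80,0],"angular": [0,0,24]},
    {"fingers": 0,"delta_pos": [0,110,0],"angular": [0,0,32]},
    {"fingers": 0,"delta_pos": [0,125,0],"angular": [0,0,40]},
    {"fingers": 0,"delta_pos": [0,125,0],"angular": [0,0,48]},
    {"fingers": 0,"delta_pos": [0,125,0],"angular": [0,0,56]},
    {"fingers": 0,"delta_pos": [0,125,0],"angular": [0,0,64]},
    {"fingers": 0,"delta_pos": [0,125,0],"angular": [0,0,72]},
    {"fingers": 0,"delta_pos": [0,125,0],"angular": [0,0,80]},
  ],
)

```text
clock: 22.9
tool_pos: [0.3807, 0.2071, 0.1079]
orientation: [180.0, -0.1, -117.7]
force: [0.5, -0.0, -0.3]
opening: 0.0006
gripper_force: 0.0
```

```bash
python3 -c "
from h import *
T,o=pose();print(T[:3,3],o['force'],o['orientation'])
go(F0-X*.14+[0,0,-.002],-127.4)
"
```

```text
[0.38068733 0.20713456 0.10786409] [ 0.50749833 -0.02298811 -0.33142859] [ 1.79969230e+02 -1.45284206e-01 -1.17655110e+02]
delta_pos [-4.8, -0.6, 109.9] ang [0.02, -0.15, 9.74] clock 22.9
```

>>> apply_moves(
  deltas=[
    {"fingers": 0,"delta_pos": [0,0,10],"angular": [0,0,5]},
    {"fingers": 0,"delta_pos": [0,0,40],"angular": [0,0,9.7]},
    {"fingers": 0,"delta_pos": [0,0,75],"angular": [0,0,9.7]},
    {"fingers": 0,"delta_pos": [0,0,100],"angular": [0,0,9.7]},
    {"fingers": 0,"delta_pos": [0,0,110],"angular": [0,0,9.7]},
    {"fingers": 0,"delta_pos": [0,0,110],"angular": [0,0,9.7]},
    {"fingers": 0,"delta_pos": [0,0,110],"angular": [0,0,9.7]},
  ],
)

```text
clock: 23.6
tool_pos: [0.3816, 0.2081, -0.0006]
orientation: [-180.0, -0.0, -127.0]
force: [-0.1, 0.1, 0.1]
opening: 0.0007
gripper_force: 0.0
```

```bash
python3 -c "
from h import *
T,o=pose();print(T[:3,3],o['force'],o['orientation'],(T[:3,3]-F0)@X,(T[:3,3]-F0)@Y)
go(F0-X*.095+[0,0,-.002],-127.4)
"
```

```text
[ 0.38163772  0.20814968 -0.00062911] [-0.14138808  0.07416396  0.09264257] [-1.79985633e+02 -1.52681979e-02 -1.26997439e+02] -0.14314182369480247 -0.0004023354925650705
delta_pos [-48.1, 0.2, 1.4] ang [-0.01, -0.02, 0.4] clock 23.6
```

>>> apply_moves(
  deltas=[
    {"fingers": 0,"delta_pos": [-15,0,1],"angular": [0,0,0.4]},
    {"fingers": 0,"delta_pos": [-30,0,1],"angular": [0,0,0.4]},
    {"fingers": 0,"delta_pos": [-40,0,1],"angular": [0,0,0.4]},
    {"fingers": 0,"delta_pos": [-44,0,1],"angular": [0,0,0.4]},
    {"fingers": 0,"delta_pos": [-46,0,1],"angular": [0,0,0.4]},
    {"fingers": 0,"delta_pos": [-48,0,1],"angular": [0,0,0.4]},
    {"fingers": 0,"delta_pos": [-50,0,1],"angular": [0,0,0.4]},
    {"fingers": 0,"delta_pos": [-52,0,1],"angular": [0,0,0.4]},
    {"fingers": 0,"delta_pos": [-55,0,1],"angular": [0,0,0.4]},
    {"fingers": 0,"delta_pos": [-58,0,1],"angular": [0,0,0.4]},
  ],
)

```text
clock: 24.6
tool_pos: [0.4159, 0.2537, -0.0022]
orientation: [180.0, -0.1, -127.4]
force: [-2.5, -2.6, 1.0]
opening: 0.0004
gripper_force: 1.5
```

>>> apply_moves(
  deltas=[
    {"fingers": 0,"delta_pos": [-3,0,0],"angular": [0,0,0]},
    {"fingers": 0,"delta_pos": [-6,0,0],"angular": [0,0,0]},
    {"fingers": 0,"delta_pos": [-9,0,0],"angular": [0,0,0]},
    {"fingers": 0,"delta_pos": [-12,0,0],"angular": [0,0,0]},
    {"fingers": 0,"delta_pos": [-15,0,0],"angular": [0,0,0]},
    {"fingers": 0,"delta_pos": [-18,0,0],"angular": [0,0,0]},
    {"fingers": 0,"delta_pos": [-21,0,0],"angular": [0,0,0]},
    {"fingers": 0,"delta_pos": [-24,0,0],"angular": [0,0,0]},
    {"fingers": 0,"delta_pos": [-27,0,0],"angular": [0,0,0]},
    {"fingers": 0,"delta_pos": [-30,0,0],"angular": [0,0,0]},
  ],
)

```text
clock: 25.6
tool_pos: [0.4345, 0.2782, -0.0021]
orientation: [180.0, -0.0, -127.4]
force: [-4.1, -1.9, 0.2]
opening: 0.0005
gripper_force: 1.9
```

```bash
cat > q.py <<'E'
from h import *
T,o=pose();t=T[:3,3];print(t,o['force'],"s",(t-F0)@X,"y",(t-F0)@Y,"pressed depth",((t-F0)@X+.0095),"F",o['force']@X)
E
python3 q.py
```

```text
[ 0.43451012  0.27824135 -0.00213255] [-4.07355373 -1.92699961  0.15073322] s -0.05534335007075906 y -3.0672162990558015e-05 pressed depth -0.045843350070759056 F -4.000450426867563
```

>>> apply_moves(
  deltas=[
    {"fingers": 0,"delta_pos": [-3,0,0],"angular": [0,0,0]},
    {"fingers": 0,"delta_pos": [-6,0,0],"angular": [0,0,0]},
    {"fingers": 0,"delta_pos": [-9,0,0],"angular": [0,0,0]},
    {"fingers": 0,"delta_pos": [-12,0,0],"angular": [0,0,0]},
    {"fingers": 0,"delta_pos": [-15,0,0],"angular": [0,0,0]},
    {"fingers": 0,"delta_pos": [-18,0,0],"angular": [0,0,0]},
    {"fingers": 0,"delta_pos": [-21,0,0],"angular": [0,0,0]},
    {"fingers": 0,"delta_pos": [-24,0,0],"angular": [0,0,0]},
    {"fingers": 0,"delta_pos": [-27,0,0],"angular": [0,0,0]},
    {"fingers": 0,"delta_pos": [-30,0,0],"angular": [0,0,0]},
  ],
)

```text
clock: 26.6
tool_pos: [0.4526, 0.3021, -0.0021]
orientation: [180.0, -0.0, -127.4]
force: [-6.3, -0.6, 0.6]
opening: 0.0002
gripper_force: 2.5
```

>>> apply_moves(
  deltas=[
    {"fingers": 0,"delta_pos": [-3,0,0],"angular": [0,0,0]},
    {"fingers": 0,"delta_pos": [-6,0,0],"angular": [0,0,0]},
    {"fingers": 0,"delta_pos": [-9,0,0],"angular": [0,0,0]},
    {"fingers": 0,"delta_pos": [-12,0,0],"angular": [0,0,0]},
    {"fingers": 0,"delta_pos": [-14,0,0],"angular": [0,0,0]},
    {"fingers": 0,"delta_pos": [-16,0,0],"angular": [0,0,0]},
    {"fingers": 0,"delta_pos": [-18,0,0],"angular": [0,0,0]},
    {"fingers": 0,"delta_pos": [-20,0,0],"angular": [0,0,0]},
    {"fingers": 0,"delta_pos": [-22,0,0],"angular": [0,0,0]},
    {"fingers": 0,"delta_pos": [-22,0,0],"angular": [0,0,0]},
  ],
)

```text
clock: 27.6
tool_pos: [0.466, 0.3197, -0.0022]
orientation: [180.0, -0.0, -127.4]
force: [-5.8, -1.3, 1.7]
opening: 0.0001
gripper_force: 2.0
```

```bash
python3 q.py
```

```text
[ 0.46600729  0.31966306 -0.00215409] [-5.84219873 -1.32074683  1.6966058 ] s -0.0033052565847683404 y -1.1132457654708444e-05 pressed depth 0.006194743415231659 F -4.589085880203336
```

Depth is now about 6 mm past shut. I continue in slow steps until the stop.

>>> apply_moves(
  deltas=[
    {"fingers": 0,"delta_pos": [-1,0,0],"angular": [0,0,0]},
    {"fingers": 0,"delta_pos": [-2,0,0],"angular": [0,0,0]},
    {"fingers": 0,"delta_pos": [-2,0,0],"angular": [0,0,0]},
  ],
)

```text
clock: 27.9
tool_pos: [0.4671, 0.3211, -0.0021]
orientation: [180.0, -0.0, -127.4]
force: [-5.8, -0.7, 0.4]
opening: 0.0003
gripper_force: 2.1
```

>>> apply_moves(
  deltas=[
    {"fingers": 0,"delta_pos": [-1,0,0],"angular": [0,0,0]},
    {"fingers": 0,"delta_pos": [-2,0,0],"angular": [0,0,0]},
    {"fingers": 0,"delta_pos": [-2,0,0],"angular": [0,0,0]},
  ],
)

```text
clock: 28.2
tool_pos: [0.4683, 0.3227, -0.0022]
orientation: [180.0, -0.0, -127.4]
force: [-5.8, -1.6, 0.4]
opening: 0.0004
gripper_force: 2.2
```

>>> apply_moves(
  deltas=[
    {"fingers": 0,"delta_pos": [-1,0,0],"angular": [0,0,0]},
    {"fingers": 0,"delta_pos": [-2,0,0],"angular": [0,0,0]},
    {"fingers": 0,"delta_pos": [-2,0,0],"angular": [0,0,0]},
  ],
)

```text
clock: 28.5
tool_pos: [0.4694, 0.3241, -0.0022]
orientation: [180.0, -0.0, -127.4]
force: [-5.7, -1.6, 0.2]
opening: 0.0005
gripper_force: 2.4
```

>>> apply_moves(
  deltas=[
    {"fingers": 0,"delta_pos": [-1,0,0],"angular": [0,0,0]},
    {"fingers": 0,"delta_pos": [-1.5,0,0],"angular": [0,0,0]},
    {"fingers": 0,"delta_pos": [-1.5,0,0],"angular": [0,0,0]},
  ],
)

```text
clock: 28.8
tool_pos: [0.4703, 0.3253, -0.0022]
orientation: [180.0, -0.0, -127.4]
force: [-5.3, -2.0, 1.3]
opening: 0.0004
gripper_force: 2.5
```

>>> apply_moves(
  deltas=[
    {"fingers": 0,"delta_pos": [-1,0,0],"angular": [0,0,0]},
    {"fingers": 0,"delta_pos": [-1.5,0,0],"angular": [0,0,0]},
    {"fingers": 0,"delta_pos": [-1.5,0,0],"angular": [0,0,0]},
  ],
)

```text
clock: 29.1
tool_pos: [0.4708, 0.3259, -0.0022]
orientation: [180.0, -0.1, -127.4]
force: [-6.6, -3.5, 2.9]
opening: 0.0002
gripper_force: 3.5
```

>>> apply_moves(
  deltas=[
    {"fingers": 0,"delta_pos": [-1,0,0],"angular": [0,0,0]},
    {"fingers": 0,"delta_pos": [-1,0,0],"angular": [0,0,0]},
  ],
)

```text
clock: 29.3
tool_pos: [0.4708, 0.3259, -0.0022]
orientation: [180.0, -0.2, -127.4]
force: [-9.9, -4.5, 6.5]
opening: 0.0002
gripper_force: 4.9
```

At the hard stop again (position unchanged, force 9.6 N), so the latch has switched. I back away and check.

>>> apply_moves(
  deltas=[
    {"fingers": 0,"delta_pos": [3,0,0],"angular": [0,0,0]},
    {"fingers": 0,"delta_pos": [10,0,0],"angular": [0,0,0]},
    {"fingers": 0,"delta_pos": [25,0,0],"angular": [0,0,0]},
    {"fingers": 0,"delta_pos": [60,0,0],"angular": [0,0,0]},
    {"fingers": 0,"delta_pos": [100,0,0],"angular": [0,0,0]},
    {"fingers": 0,"delta_pos": [130,0,0],"angular": [0,0,0]},
    {"fingers": 0,"delta_pos": [130,0,0],"angular": [0,0,0]},
    {"fingers": 0,"delta_pos": [130,0,0],"angular": [0,0,0]},
  ],
)

```text
clock: 30.1
tool_pos: [0.3945, 0.2253, -0.001]
orientation: [-180.0, 0.2, -127.4]
force: [0.5, 0.6, 0.3]
opening: 0.0005
gripper_force: 0.0
```

>>> apply_moves(
  deltas=[
    {"fingers": 0,"delta_pos": [0,0,-40],"angular": [0,0,0]},
    {"fingers": 0,"delta_pos": [0,50,-80],"angular": [0,0,0]},
    {"fingers": 0,"delta_pos": [0,100,-120],"angular": [0,0,0]},
    {"fingers": 0,"delta_pos": [0,150,-150],"angular": [0,0,0]},
    {"fingers": 0,"delta_pos": [0,150,-150],"angular": [0,0,0]},
    {"fingers": 0,"delta_pos": [0,150,-150],"angular": [0,0,0]},
    {"fingers": 0,"delta_pos": [0,150,-150],"angular": [0,0,0]},
  ],
)

```text
clock: 30.8
tool_pos: [0.2742, 0.3173, 0.1488]
orientation: [179.9, 0.2, -127.3]
force: [0.1, -0.7, -0.5]
opening: 0.0003
gripper_force: 0.0
```

```bash
python3 - <<'E'
from h import *
T,o=pose();print(T[:3,3],o["qvel"].round(2),o["clock"])
a=cv2.imread("pics/scene.png",0).astype(int);b=cv2.cvtColor(ctrl.snapshot("scene"),cv2.COLOR_RGB2GRAY).astype(int)
for c in(190,200,235,245):
    print(c,"before",a[186:230:2,c].tolist());print(c,"now   ",b[186:230:2,c].tolist())
# grey front lower/upper extents in the top view
t=cv2.imread("pics/top.png",0).astype(int);u=cv2.cvtColor(ctrl.snapshot("top"),cv2.COLOR_RGB2GRAY).astype(int)
print(abs(t-u)[185:260,200:275].mean(), t[205:235,250].tolist(),u[205:235,250].tolist())
E
```

```text
[0.2741684  0.3172891  0.14883099] [-1.86  1.2  -1.88 -0.32  0.15  0.43] 30.8
190 before [210, 209, 209, 210, 210, 205, 133, 131, 135, 118, 82, 77, 78, 78, 77, 77, 80, 96, 156, 199, 199, 198]
190 now    [224, 223, 223, 223, 223, 220, 143, 142, 146, 129, 88, 83, 84, 84, 83, 84, 86, 104, 169, 216, 216, 214]
200 before [209, 210, 210, 209, 209, 166, 131, 138, 129, 89, 79, 79, 79, 79, 77, 80, 94, 157, 202, 200, 197, 197]
200 now    [222, 224, 224, 223, 223, 181, 141, 149, 141, 97, 87, 85, 84, 85, 83, 87, 103, 171, 217, 217, 214, 214]
235 before [210, 211, 175, 114, 136, 130, 96, 79, 79, 78, 78, 79, 78, 92, 134, 195, 200, 202, 202, 202, 204, 204]
235 now    [225, 226, 190, 125, 148, 142, 105, 87, 85, 86, 85, 86, 86, 101, 146, 212, 217, 218, 218, 218, 219, 220]
245 before [210, 192, 124, 138, 136, 105, 81, 79, 77, 79, 78, 79, 91, 134, 197, 201, 200, 203, 206, 202, 203, 206]
245 now    [224, 208, 135, 150, 148, 115, 89, 86, 87, 88, 87, 87, 101, 147, 214, 218, 216, 219, 221, 218, 219, 222]
2.0965333333333334 [127, 129, 127, 133, 126, 125, 103, 74, 55, 60, 96, 133, 175, 177, 175, 175, 173, 174, 173, 174, 176, 175, 176, 174, 174, 174, 173, 174, 171, 173] [129, 131, 130, 128, 127, 126, 108, 71, 47, 65, 99, 134, 175, 180, 178, 178, 173, 175, 176, 177, 174, 178, 178, 175, 173, 176, 175, 174, 174, 173]
```

The front's edges match the pictures of the shut drawer from the start, so it stays latched, and the arm is clear.

```bash
python3 -c "
from plant import ctrl
print(ctrl.close_job())"
```

```text
the job is handed in; nothing more can be done
None
```

The job is handed in: the drawer sprang out, the marker was laid in the tray, and the drawer is shut again; pictures after I let go match the shut drawer, and the highest press force I read was about 11 N. No verdict came back.

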